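# Put the oven tools away in their trays under the wire rack

## Task

Put the pizza server away in the tray with the wide slot and the oven brush in the tray with the narrow slot, in either order: each lying flat on its tray's floor, right way up, with the blade or brush head tucked under the strip at the far end and the handle down behind the near lip, then let go. The trays stand under a wire rack, so reach in beneath it at a slant without pushing against the rack, and leave everything else on the worktop where it stands.

Things in the scene. Friction and masses are not known exactly. Their poses are not given: they have to be found in the camera images.
- server: Pizza server: 190 mm long, lying along its x axis; origin at mid-length, mid-width, on the underside; +x towards the working end, z up. Wooden handle from x -95 to +10 mm, 22 mm wide, 20 mm thick, from the underside up. Flat steel blade 62 mm wide (46 mm over its rear 25 mm), 5 mm thick, from x +5 to +95 mm, flush with the underside. About 160 g; balances near x = +10 mm.
- server_tip (a point): Middle of the server blade's front edge, on the underside (x = +95 mm).
- brush: Oven brush: 190 mm long, lying along its x axis; origin at mid-length, mid-width, on the underside; +x towards the working end, z up. Wooden handle from x -95 to +20 mm, 22 mm wide, 20 mm thick, from the underside up. Head with brass bristles from x +15 to +95 mm, 40 mm wide, 28 mm tall, flush with the underside. About 170 g; balances near x = +10 mm.
- brush_tip (a point): Middle of the brush head's front edge, on the underside (x = +95 mm).
- wide_tray: Fixed steel tray with the wide slot, for the server; 210 x 104 mm outside, origin under its centre, x to the far end. Strip's underside 14 mm above the floor. Guide walls 14 mm high, 69 mm apart from x +20 to +100 mm, flaring outwards from x +20 to 0. Outer side walls 8 mm above the floor, 94 mm apart.
- wide_tray_floor (a point): Centre of the inner floor of the wide tray, 4 mm above the worktop; x points from the handle end to the far end, y across, z up. Inside x runs from -100 to +100 mm (10 mm longer than the tool). Near lip 12 mm above the floor. At the far end a wall, and a strip across the top over the last 25 mm (x +75 to +100).
- narrow_tray: Fixed steel tray with the narrow slot, for the brush; 210 x 104 mm outside, origin under its centre, x to the far end. Strip's underside 38 mm above the floor. Guide walls 22 mm high, 47 mm apart from x +20 to +100 mm, flaring outwards from x +20 to 0. Outer side walls 8 mm above the floor, 94 mm apart.
- narrow_tray_floor (a point): Centre of the inner floor of the narrow tray, 4 mm above the worktop; x points from the handle end to the far end, y across, z up. Inside x runs from -100 to +100 mm (10 mm longer than the tool). Near lip 12 mm above the floor. At the far end a wall, and a strip across the top over the last 25 mm (x +75 to +100).
- rack: Fixed wire rack over the trays; origin on the worktop midway between the tray centres (y +60 and -60 mm, either way round), x as theirs. Rods 166 to 175 mm up span x -68 to +94, y -180 to +180 mm; posts at x +90, y -175 and +175; a rod between them 120 mm up. It bars an upright gripper from handles lying home: lean the gripper back, away from the rack, by 30 to 45 degrees.
- shaker: Bystander, loose: aluminium flour shaker, 60 mm wide, 100 tall; origin under its centre.
- oil: Bystander, loose: green glass oil bottle, 64 mm wide, 200 tall; origin under its centre.
- mill: Bystander, loose: dark wood pepper mill, 58 mm wide, 165 tall; origin under its centre.
- dish: Bystander, loose: small white bowl, 90 mm wide, 30 tall; origin under its centre.
- can: Bystander, loose: steel can with a paper band, 74 mm wide, 110 tall; origin under its centre.
- cutter: Bystander, loose: pizza wheel with black handle, lying, about 170 mm long, 18 tall; origin under its middle.
There are look-alikes about, which are no part of the job. What is meant by the brush is not pink, and is the larger of those in its own colour.

How it is judged (in metres and radians):
At the end, for the whole second after the job is handed in: Server in the wide tray, brush in the narrow one: each origin within 8 mm of the floor centre along and across and 4 mm in height, tip 85 to 104 mm towards the far end, tilted under 0.05 rad, turned under 0.09 rad from the tray, at rest (x of server in the frame of wide_tray_floor between -0.008 and 0.008 m and y of server in the frame of wide_tray_floor between -0.008 and 0.008 m and z of server in the frame of wide_tray_floor between -0.004 and 0.004 m and x of server_tip in the frame of wide_tray_floor between 0.085 and 0.104 m and angle between each of server, brush's own z axis and vertical below 0.05 rad and angle between the x axis of server and the x axis of wide_tray_floor, either way round below 0.09 rad and linear speed of each of server, brush below 0.01 m/s and x of brush in the frame of narrow_tray_floor between -0.008 and 0.008 m and y of brush in the frame of narrow_tray_floor between -0.008 and 0.008 m and z of brush in the frame of narrow_tray_floor between -0.004 and 0.004 m and x of brush_tip in the frame of narrow_tray_floor between 0.085 and 0.104 m and angle between the x axis of brush and the x axis of narrow_tray_floor, either way round below 0.09 rad); the robot touches nothing.
It fails at once if The arm or gripper pushes against the wire rack with more than 15 N (contact force between any of the arm, the fingers and rack above 15 N).
It fails at once if A bystander is shifted by more than 40 mm or tipped over (distance of any of shaker, oil, mill, dish, can, cutter from where it was at the start of the episode above 0.04 m or angle between any of shaker, oil, mill, dish, can, cutter's own z axis and vertical above 0.6 rad).
It also fails if it takes over 72 s, if anything falls off the work surface, if the arm or the gripper's body presses on something with over 40 N, if the wrist force passes 120 N, or if a joint passes its speed limit or range.

## Robot

A 6-joint arm with a two-finger parallel gripper is mounted at the origin on the work surface. World frame = base frame: x ahead of the robot, y to its left, z up, the work surface at z = 0. Lengths are in mm, angles in rad, forces in N, time in s.
With the tool pointing down it reaches from about 275 to 750 mm from the base axis. Payload 10.2 kg.
Tool frame: the origin (TCP) lies on the centre line of the jaws, within the pads' length; the fingertips stand 17 mm ahead of it and the grasp point (between the pads) lies 2 mm behind it (ctrl.tip_extent is the distance from the TCP to the fingertips, in mm); z points along the fingers, y is the line along which they close (so a half turn about z gives the same grasp; the last joint's range is limited). The gripper opens to 85 mm and grips with 20 to 120 N. Pads are 22 mm wide; open, the fingers measure 114 mm over their backs; the gripper's body (76 mm by 85 mm) begins 54 mm behind the grasp point. The pads swing forward as they close: fully open they stand 13 mm farther back than shut.
Start: joints at [0.981, 0.313, 1.498, -0, 1.331, -0.223], TCP at [188.294, 490.078, 248.294] pointing down, gripper open.
Joint ranges: [-2.94, 2.94], [-0.97, 2.17], [0.19, 2.56], [-1.23, 4.37], [0.02, 3.11], [-2.88, 2.88]. Speed limits (rad/s): [2.39, 2.39, 3.01, 3.14, 3.14, 3.14].

## Interface

Orientations are given as a unit quaternion [w, x, y, z].
In Python, from rig import sensors, capture, ctrl, cut_out, place_of gives the robot as it stands.
- The arm moves only by the shell command python3 -m jog 'ROWS' [FORCE]. ROWS is JSON, a list of rows, each a list of 3 entries, a list of its own where there are three numbers: the shift along the world's x, y, z in mm, then the turn, a rotation vector about the world's x, y, z in degrees, then the closure, from 0 (fully open) to 1 (shut). A call has exactly 8 rows; each row is the pose to reach, as a shift and turn from the pose commanded when the call began; what a row does not reach only later rows make up. A row lasts 1/12 s, in which the tool goes at most 41.7 mm and 7.16 degrees, less where a joint would pass 70% of its speed; a pose out of reach is approached as far as the arm can. A call with a gripper value outside its range is refused whole. The fingers move at their own pace and stop on an object; FORCE is the grip in N (left out, the last holds). Time passes only in rows, so rows that repeat a pose let the fingers close, or fill a call up. It gives the time, the measured TCP pose, the force and the opening at its end, in the units of the state.
- sensors.sense(): the state, without advancing time (a new reading comes with each control period).
- capture(name): name is "scene" or "top" or "wrist"; returns a dict with "color" (480x640x3 uint8, blue, green, red), "z_map" (480x640 float32, mm along the optical axis (not along the pixel's ray), 0 where there is no reading), "camera_matrix" (3x3 intrinsics, pixels), "R" (3x3) and "t" (3): a world point X has camera coordinates R X + t. Camera axes: x right, y down, z forward; pixel columns grow to the right and rows downward; lengths in mm; the calibration is good to about 2 mm. A picture is of the moment at which its call begins.
- ctrl.finish_job(): hands the job in, once; it reports no verdict.
Trained networks look in a picture, given as the dict that the camera call returned (one of the last four; its "shot" number tells which), for a name from the list of things; names that differ only in an ending like _2 or _b are one class to them, and where a whole thing is asked for, a point or a joint stands for the part that bears it (a point fixed in the world has none). Each returns a list of dicts, best first, with "p" (0 to 1); they miss things now and then, are a little off and sometimes report something else, mostly with a low value. They report only what shows in the picture. A call takes as long as a camera call. They do not tell look-alikes from the thing itself.
- cut_out(picture, query): "region" (480x640 bool, what is visible of it) and "box" ([left, top, right, bottom] in pixels, round what is visible of it).
- place_of(picture, query): "centre" ([row, column] in pixels: a listed point, or the origin of a listed thing).
The state is a dict: "time_s": time; "joints": joint angles; "dq": joint speeds; "tau": joint torques, N m; "eef_pos": TCP position; "ee_rot": TCP orientation; "force": force on the tool from outside, world axes, zero at the start; "wrist_torque": the same for the moment, N m; "grip_width": opening from 0.0 (shut) to 1.0 (fully open).
Only numpy, scipy, OpenCV 4.12 (cv2) and the standard library are available. Lean on these libraries where they do the work, as an engineer would, in place of code of your own. Each camera call takes 0.05 s, during which the arm holds its last target. There are 200 camera calls.

## Working session

There is one attempt and no reset: what is moved stays moved. The work goes in short steps, Python scripts to look and compute and a shell command to move; the robot and the scene stay as the last step left them, time stands still between calls to the robot, and variables do not carry over. Pictures are saved under pics/ and viewed, on a budget of 10 in all, crops included, one or two more only if the job needs it, and the job is handed in when it is done.

```bash
ls; mkdir -p pics; cat > h.py <<'E'
import numpy as np, cv2
from rig import sensors, capture, ctrl, cut_out, place_of
def pt(p,r,c,z=None):
    K=p["camera_matrix"];R=p["R"];t=p["t"]
    ray=np.linalg.inv(K)@np.array([c,r,1.0])
    if z is None:
        d=p["z_map"][int(r),int(c)]; return R.T@(ray*d-t)
    o=-R.T@t; d=R.T@ray
    return o+d*(z-o[2])/d[2]
def cloud(p):
    K=p["camera_matrix"];R=p["R"];t=p["t"]
    v,u=np.mgrid[:480,:640]; Z=p["z_map"]
    P=np.stack([(u-K[0,2])/K[0,0]*Z,(v-K[1,2])/K[1,1]*Z,Z],-1)
    return (P-t)@R
E
python3 - <<'E'
from h import *
for n in ["top","scene"]:
    p=capture(n); cv2.imwrite(f"pics/{n}1.png",p["color"]); C=cloud(p)
    print(n,p["camera_matrix"][0,0],-p["R"].T@p["t"])
    for q in ["server","brush","wide_tray","narrow_tray","rack","shaker","oil","mill","dish","can","cutter","server_tip","brush_tip","wide_tray_floor","narrow_tray_floor"]:
        for d in place_of(p,q)[:4]:
            if d["p"]>.2: print(q,round(d["p"],2),np.round(d["centre"]),np.round(pt(p,*d["centre"],0)))
print(sensors.sense())
E
```

```text
pics
top 489.58743717349495 [ 307.05052833   -4.16148586 1229.28382935]
server 0.9 [263. 424.] [ 450. -268.    0.]
brush 0.92 [204. 415.] [ 601. -247.    0.]
brush 0.61 [219. 505.] [ 568. -476.    0.]
brush 0.6 [346. 502.] [ 251. -458.    0.]
wide_tray 0.69 [236. 250.] [505. 174.   0.]
wide_tray 0.68 [260. 144.] [438. 438.   0.]
narrow_tray 0.66 [193. 260.] [620. 153.   0.]
narrow_tray 0.37 [225. 352.] [542. -85.   0.]
narrow_tray 0.36 [256. 386.] [ 464. -173.    0.]
shaker 0.66 [142. 383.] [ 765. -164.    0.]
oil 0.7 [262. 142.] [432. 444.   0.]
mill 0.56 [169. 182.] [678. 358.   0.]
dish 0.78 [222. 346.] [549. -70.   0.]
can 0.81 [140. 339.] [769. -49.   0.]
cutter 0.68 [215. 132.] [554. 479.   0.]
server_tip 0.75 [195. 259.] [613. 156.   0.]
server_tip 0.57 [253. 386.] [ 472. -173.    0.]
server_tip 0.55 [214. 130.] [555. 486.   0.]
brush_tip 0.96 [196. 380.] [ 621. -157.    0.]
brush_tip 0.75 [328. 469.] [ 292. -378.    0.]
brush_tip 0.57 [197. 519.] [ 626. -514.    0.]
wide_tray_floor 0.92 [239. 256.] [499. 158.   0.]
narrow_tray_floor 0.76 [193. 262.] [621. 149.   0.]
narrow_tr
[... 988 characters left out ...]
9 [247. 387.] [512. 173.   0.]
{'time_s': 1.6, 'joints': array([ 9.80603501e-01,  3.12917674e-01,  1.49768674e+00, -9.00073286e-06,
        1.33098879e+00, -2.23401304e-01]), 'dq': array([-0.00066958,  0.00134574, -0.00051008,  0.00106408, -0.00128994,
        0.0011693 ]), 'tau': array([ 4.51320684e-04, -4.12179172e+01, -2.59888691e+01, -2.28728809e-04,
        6.43581843e-04,  1.00686128e-05]), 'eef_pos': array([188.29848764, 490.08477441, 248.29012487]), 'ee_rot': array([ 3.90568291e-06,  1.82368382e-01,  9.83230275e-01, -1.98304521e-06]), 'force': array([0.48488926, 0.07375522, 0.1915141 ]), 'wrist_torque': array([-0.05152938, -0.01950673, -0.02290716]), 'grip_width': 0.9972972738400413}
```

View pics/top1.png

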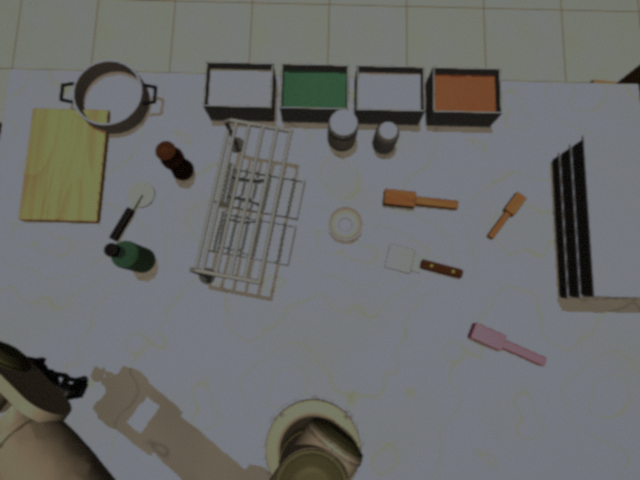

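View pics/scene1.png

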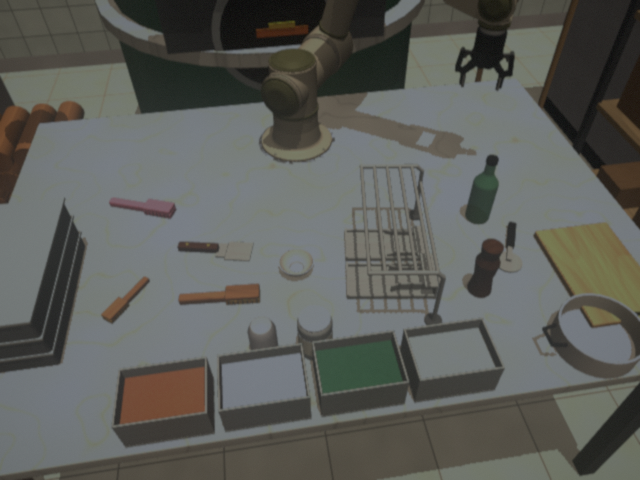

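```bash
python3 - <<'E'
from h import *
p=capture("top"); s=capture("scene"); C=cloud(p)
print("tip_extent",ctrl.tip_extent,"table z",np.median(C[300:400,320:440,2]))
for pic,nm in((p,"top"),(s,"scene")):
  C=cloud(pic)
  for q in ["server","brush"]:
    for d in cut_out(pic,q)[:4]:
        m=d["region"]&(pic["z_map"]>0); P=C[m]; 
        if len(P)<20: continue
        c,sz,a=cv2.minAreaRect(P[:,:2].astype(np.float32)); pp=P[:,:2]-P[:,:2].mean(0); u=np.linalg.svd(pp,full_matrices=False)[2][0]; u*=np.sign(u[1])
        print(nm,q,round(d["p"],2),d["box"],np.round(c),np.round(sz),np.round(a,1),"pca yaw",round(np.degrees(np.arctan2(u[1],u[0])),1),"z",np.percentile(P[:,2],[5,50,95]).round())
C=cloud(p)
def crop(pic,r0,r1,c0,c1,k): 
    x=cv2.resize(pic["color"][r0:r1,c0:c1],None,fx=k,fy=k,interpolation=cv2.INTER_CUBIC); return np.uint8(255*(x/255.)**.55)
a=crop(p,105,305,185,315,3); b=crop(s,155,335,330,450,3.33)
h=600; b=cv2.resize(b,(int(b.shape[1]*h/b.shape[0]),h)); cv2.imwrite("pics/rack.png",np.hstack([a,b])[:,:800])
cv2.imwrite("pics/tools.png",crop(p,170,370,370,560,3))
Z=C[...,2]; m=(Z>2)&(Z<60); m[:, :190]=0; m[:,310:]=0; m[:110]=0;m[305:]=0
np.save("traypts.npy",C[m])
E
```

```text
tip_extent 17.0 table z -0.6835103807342133
top server 0.97 [384.9, 244.7, 462.1, 282.4] [ 447. -266.] [189.  60.] 78.1 pca yaw 76.2 z [ 1.  6. 21.]
top server 0.74 [188.4, 118.4, 292.9, 286.0] [593. 186.] [196. 442.] 80.7 pca yaw 170.6 z [  2. 172. 176.]
top server 0.66 [382.9, 185.7, 459.4, 212.7] [ 612. -256.] [190.  47.] 88.2 pca yaw 86.2 z [ 3. 22. 30.]
top brush 0.97 [465.9, 319.9, 546.7, 364.0] [ 252. -464.] [190.  40.] 67.4 pca yaw 67.5 z [10. 24. 30.]
top brush 0.73 [381.8, 191.2, 455.7, 210.3] [ 607. -255.] [186.  40.] 85.9 pca yaw 86.1 z [ 6. 23. 30.]
top brush 0.58 [488.1, 195.4, 525.6, 240.7] [ 576. -477.] [ 34. 149.] 54.2 pca yaw 143.7 z [ 1. 16. 22.]
scene server 0.74 [177.8, 240.7, 251.0, 260.4] [ 443. -271.] [203.  66.] 74.5 pca yaw 77.6 z [ 2.  7. 22.]
scene brush 0.88 [104.4, 279.0, 147.5, 321.0] [ 576. -477.] [ 37. 137.] 56.8 pca yaw 143.5 z [ 4. 16. 23.]
scene brush 0.59 [181.5, 284.3, 256.5, 301.8] [ 605. -257.] [190.  47.] 81.4 pca yaw 84.3 z [ 5. 21. 30.]
scene brush 0.58 [109.3, 196.9, 176.3, 216.7] [ 257. -465.] [190.  41.] 66.5 pca yaw 66.8 z [ 7. 21. 30.]
```

View pics/rack.png

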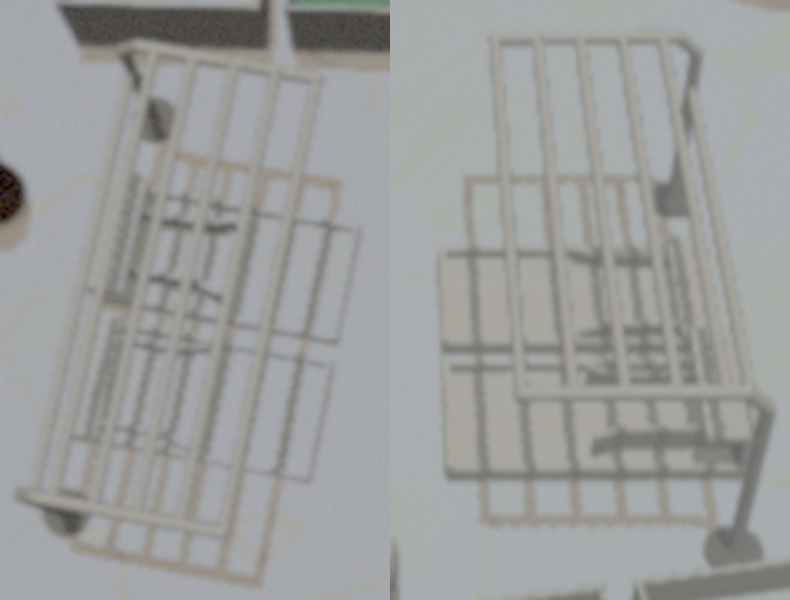

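View pics/tools.png

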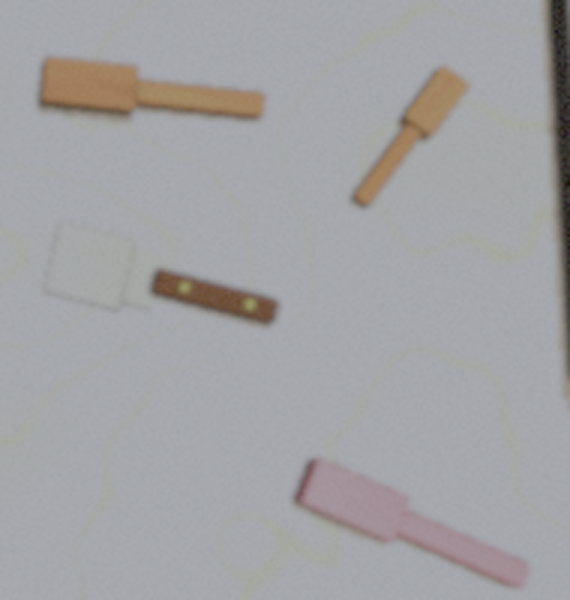

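```bash
python3 - <<'E'
from h import *
from scipy.optimize import least_squares, minimize
def rectfit(P,x0,lx,ly):
    # pose (cx,cy,yaw) so that the rectangle of known size best holds the points with the least outside, maximal symmetric slack
    def ext(v):
        c,s=np.cos(v[2]),np.sin(v[2]); d=P-v[:2]; return np.stack([d@[c,s],d@[-s,c]],-1)
    best=None
    for yaw in np.radians(np.arange(60,95,.25)):
        E=ext([0,0,yaw]); lo=np.percentile(E,0.7,0); hi=np.percentile(E,99.3,0); A=np.prod(hi-lo)
        if best is None or A<best[0]: best=(A,yaw,lo,hi)
    A,yaw,lo,hi=best; m=(lo+hi)/2; c,s=np.cos(yaw),np.sin(yaw)
    return np.round([m[0]*c-m[1]*s,m[0]*s+m[1]*c,np.degrees(yaw)],1),np.round(hi-lo,1)
for n in["top","scene"]:
    p=capture(n); C=cloud(p).reshape(-1,3); z=C[:,2]; ok=p["z_map"].reshape(-1)>0
    reg=ok&(C[:,0]>380)&(C[:,0]<760)&(C[:,1]>-20)&(C[:,1]<320)
    R=C[reg&(z>162)&(z<182)]; c,e=rectfit(R[:,:2],0,0,0); yaw=np.radians(c[2]); u=np.array([np.cos(yaw),np.sin(yaw)])
    o=c[:2]-13*u
    print(n,"rods",c,e,np.percentile(R[:,2],[5,95]),"rack origin",o)
    T=C[reg&(z>2.5)&(z<26)]; T=T[(np.abs((T[:,:2]-o)@u)<125)&(np.abs((T[:,:2]-o)@[-u[1],u[0]])<130)]
    print(len(T),"trays",*rectfit(T[:,:2],0,0,0))
    Q=C[reg&(z>2.5)&(z<60)]; L=np.stack([(Q[:,:2]-o)@u,(Q[:,:2]-o)@[-u[1],u[0]]],-1)
    for sgn in(1,-1):
        m=(L[:,0]>25)&(L[:,0]<70)&(abs(L[:,1]-60*sgn)<52)
        for lo,hi in((10,22),(22,30)):
            k=m&(Q[:,2]>lo)&(Q[:,2]<hi); print(sgn,lo,np.histogram(L[k,1]-60*sgn,bins=np.arange(-52,53,8))[0])
        k=(L[:,0]>78)&(L[:,0]<98)&(abs(L[:,1]-60*sgn)<40); print("strip z",np.percentile(Q[k,2],[10,50,90]) if k.any() else 0)
E
```

```text
top rods [562.3 166.6  80.5] [147.  357.4] [168.46314928 175.9784485 ] rack origin [560.15438112 153.77828718]
3793 trays [558.7 146.7  76.2] [225.1 239.7]
1 10 [24 13 13  0  0  0  0  0  0  0 10 14 24]
1 22 [0 0 0 0 0 0 0 0 0 0 0 0 0]
strip z [ 5.51007969 20.83586018 24.365539  ]
-1 10 [16  1  0 21  0  0  0  1  0 10  2  0 20]
-1 22 [ 0  0  0 19  0  0  0  0  0 20  1  0  0]
strip z [ 4.55150385 43.53601078 47.52317217]
scene rods [566.3 166.4  80.8] [149.3 356.7] [168.95057195 175.91744634] rack origin [564.22154456 153.56722855]
3876 trays [566.6 147.4  82.5] [218.6 237.3]
1 10 [21 16 23  0  0  0  0  0  0  0  8 34 10]
1 22 [0 1 0 0 0 0 0 0 0 0 1 1 0]
strip z [ 5.64035926 20.62445503 23.62706887]
-1 10 [34  0  1 61  3  0  0  0  0 18  4  0 16]
-1 22 [ 0  0  2 41  2  0  0  0  0 19 10  0  0]
strip z [ 4.09862416 43.56830827 47.32877646]
```

```bash
cat > fit.py <<'E'
from h import *
from scipy.optimize import least_squares
from scipy.spatial import cKDTree
def lin(a,b,n=80): return np.linspace(a,b,n)
def model():
    out=[]
    for sg,g in((1,36.5),(-1,25.5)):
        M=[lin((-102.5,-49.5),(102.5,-49.5)),lin((-102.5,49.5),(102.5,49.5)),lin((-102.5,-49.5),(-102.5,49.5))]
        M+=[lin((20,-g),(75,-g)),lin((20,g),(75,g))]
        out.append(np.vstack(M)+[0,60*sg])
    return np.vstack(out)
T=cKDTree(model())
def fit(P,v0):
    def f(v):
        c,s=np.cos(v[2]),np.sin(v[2]); d=P-v[:2]
        r=T.query(np.stack([d@[c,s],d@[-s,c]],-1))[0]; return r
    g=lambda v:f([v[0]*1,v[1],v[2]/100])
    r=least_squares(g,[v0[0],v0[1],v0[2]*100],loss="soft_l1",f_scale=2,diff_step=1e-4)
    v=r.x/[1,1,100]; return v,np.median(f(v))
def trays(n,zlo=8):
    p=capture(n);C=cloud(p).reshape(-1,3);z=C[:,2]
    v0=np.array([562,153.7,np.radians(80.6)]);u=np.array([np.cos(v0[2]),np.sin(v0[2])])
    d=C[:,:2]-v0[:2];L=np.stack([d@u,d@[-u[1],u[0]]],-1)
    k=(p["z_map"].reshape(-1)>0)&(z>zlo)&(z<29)&(L[:,0]>-118)&(L[:,0]<73)&(abs(L[:,1])<122)
    v,m=fit(C[k][:,:2],v0)
    u=np.array([np.cos(v[2]),np.sin(v[2])]);w=np.array([-u[1],u[0]])
    return v,m,k.sum(),v[:2]+60*w,v[:2]-60*w
if __name__=="__main__":
    for n in("top","scene"):
        v,m,k,a,b=trays(n); print(n,np.round(v[:2],1),round(np.degrees(v[2]),2),"res",round(m,2),k,"wide",a.round(1),"narrow",b.round(1))
E
python3 fit.py
python3 - <<'E'
from h import *
for n in("top","scene"):
    p=capture(n);C=cloud(p).reshape(-1,3)
    for nm,c,yaw,wd in(("server",(447,-266),77,34),("brush",(608,-255),86,24)):
        u=np.array([np.cos(np.radians(yaw)),np.sin(np.radians(yaw))]);w=np.array([-u[1],u[0]])
        d=C[:,:2]-c;a=d@u;b=d@w;k=(abs(a)<110)&(abs(b)<wd+8)&(C[:,2]>2.5)
        P=C[k];h=k&(C[:,2]>12)&(a<5)
        H=C[h][:,:2];m=H.mean(0);uu=np.linalg.svd(H-m,full_matrices=False)[2][0];uu*=np.sign(uu[1])
        E=(P[:,:2]-m)@uu; e=np.percentile(E,[.5,99.5]);wB=np.percentile((H-m)@[-uu[1],uu[0]],[2,98])
        print(n,nm,"yaw",np.degrees(np.arctan2(uu[1],uu[0])).round(1),"origin",(m+uu*e.mean()+wB.mean()*np.array([-uu[1],uu[0]])).round(1),"len",np.ptp(e).round(1),"w",wB.round(1),len(H))
E
```

```text
top [561.1 160.5] 80.71 res 1.76 864 wide [501.9 170.2] narrow [620.3 150.8]
scene [563.3 157.4] 80.72 res 2.23 1171 wide [504.1 167. ] narrow [622.5 147.7]
top server yaw 76.9 origin [ 444.5 -266.9] len 204.7 w [-10.9  10.4] 361
top brush yaw 85.4 origin [ 606.2 -253.6] len 193.9 w [-11.2  10.2] 343
scene server yaw 76.7 origin [ 448.4 -267.3] len 210.7 w [-9.8 12.7] 302
scene brush yaw 85.1 origin [ 609.6 -254.5] len 206.9 w [-9.6 13.5] 394
```

```bash
cat > go.py <<'E'
from h import *
from scipy.spatial.transform import Rotation as Ro
def tgt(o,yaw,lean,gx,h,pitch=0,back=0,zf=0):
    """tool origin o (xy) height zf, tool yaw, nose-down pitch deg, gripper lean rel. to tool; grasp at tool x=gx, h above underside -> TCP pos, R"""
    B=Ro.from_euler("z",yaw,degrees=True)*Ro.from_euler("y",pitch,degrees=True)
    G=Ro.from_euler("y",-lean,degrees=True) # lean back
    M=B*G*Ro.from_matrix(np.array([[1,0,0],[0,-1,0],[0,0,-1.]]))
    R=M.as_matrix()
    P=np.array([o[0],o[1],zf])+B.apply([gx,0,h])-back*R[:,2]
    return P,R
def rel(P,R,show=True):
    s=sensors.sense(); q=s["ee_rot"]; R0=Ro.from_quat([q[1],q[2],q[3],q[0]])
    rv=(Ro.from_matrix(R)*R0.inv()).as_rotvec(degrees=True)
    print("t",round(s["time_s"],2),"to",P.round(1),"shift",(P-s["eef_pos"]).round(1),"turn",rv.round(1),"tool z",R[:,2].round(2),"grip",round(s["grip_width"],3),"F",s["force"].round(1))
E
python3 - <<'E'
from go import *
rel(*tgt((446,-266),76.9,38,-55,22,back=110))
rel(*tgt((446,-266),76.9,38,-55,22,back=0))
E
```

```text
t 2.2 to [ 418.2 -385.5  108.7] shift [ 229.9 -875.6 -139.6] turn [ 36.5  19.4 -78.8] tool z [ 0.14  0.6  -0.79] grip 1.0 F [-0.2  0.3  0. ]
t 2.2 to [ 433.5 -319.6   22. ] shift [ 245.2 -809.7 -226.3] turn [ 36.5  19.4 -78.8] tool z [ 0.14  0.6  -0.79] grip 1.0 F [-0.2  0.3  0. ]
```

```bash
python3 -m jog '[[[60,-30,10],[0,0,-7],0],[[90,-70,15],[0,0,-14],0],[[110,-110,15],[0,0,-21],0],[[125,-150,15],[0,0,-28],0],[[140,-190,15],[0,0,-35],0],[[150,-230,15],[0,0,-42],0],[[160,-270,15],[0,0,-49],0],[[170,-310,15],[0,0,-56],0]]' && python3 -m jog '[[[10,-41,0],[0,0,-7],0],[[20,-82,0],[0,0,-14],0],[[30,-123,0],[0,0,-20],0],[[40,-164,0],[0,0,-20],0],[[45,-205,0],[0,0,-20],0],[[50,-246,0],[0,0,-20],0],[[55,-287,0],[0,0,-20],0],[[60,-320,0],[0,0,-20],0]]'; python3 - <<'E'
from go import *
rel(*tgt((446,-266),76.9,38,-55,22,back=110))
E
```

```text
time_s: 2.87
eef_pos: [349.5, 211.6, 263.4]
ee_rot: [0.0, 0.625, 0.781, 0.0]
force: [2.1, 0.4, 1.0]
grip_width: 0.998
time_s: 3.53
eef_pos: [409.1, -109.3, 263.4]
ee_rot: [0.0, 0.749, 0.662, 0.0]
force: [-0.1, 1.1, 0.4]
grip_width: 1.0
t 3.53 to [ 418.2 -385.5  108.7] shift [   9.  -276.2 -154.8] turn [37.5 -6.6 -5.8] tool z [ 0.14  0.6  -0.79] grip 1.0 F [-0.1  1.1  0.4]
```

```bash
python3 -m jog '[[[1,-40,0],[5,-1,-1],0],[[2,-80,-10],[10,-2,-2],0],[[3,-120,-25],[15,-3,-3],0],[[5,-160,-45],[20,-4,-4],0],[[6,-195,-65],[25,-5,-5],0],[[8,-230,-90],[30,-6,-6],0],[[9,-260,-120],[35,-6.6,-5.8],0.3],[[9,-276,-150],[37.5,-6.6,-5.8],0.5]]'; python3 - <<'E'
from go import *
p=capture("wrist"); cv2.imwrite("pics/w1.png",p["color"]);C=cloud(p)
print(-p["R"].T@p["t"])
for d in cut_out(p,"server")[:2]:
    m=d["region"]&(p["z_map"]>0);P=C[m];print(d["p"],d["box"],P[:,:2].min(0),P[:,:2].max(0))
    H=P[P[:,2]>12][:,:2];mm=H.mean(0);u=np.linalg.svd(H-mm,full_matrices=False)[2][0];u*=np.sign(u[1]);a=(P[:,:2]-mm)@u;b=(H-mm)@[-u[1],u[0]]
    e=np.percentile(a,[.5,99.5]);print("yaw",np.degrees(np.arctan2(u[1],u[0])),"origin from ends",mm+u*e.mean()+np.mean(np.percentile(b,[2,98]))*np.array([-u[1],u[0]]),np.ptp(e),np.percentile(b,[2,98]))
rel(*tgt((446,-266),76.9,38,-55,22))
E
```

```text
time_s: 4.2
eef_pos: [417.4, -386.2, 111.6]
ee_rot: [-0.203, 0.741, 0.587, 0.257]
force: [0.7, -0.3, 0.6]
grip_width: 0.748
[ 413.16337497 -400.83758718  257.9495606 ]
0.91 [273.5, 83.2, 356.9, 322.8] [ 411.96752287 -360.46574189] [ 494.49734923 -165.79411002]
yaw 76.68998968483268 origin from ends [ 443.56166219 -266.68094673] 189.36687775549154 [-10.42193069  10.48060653]
t 4.3 to [ 433.5 -319.6   22. ] shift [ 17.6  63.8 -82.3] turn [-0.8 -0.4  0.2] tool z [ 0.14  0.6  -0.79] grip 0.573 F [ 0.6  0.5 -1.8]
```

View pics/w1.png

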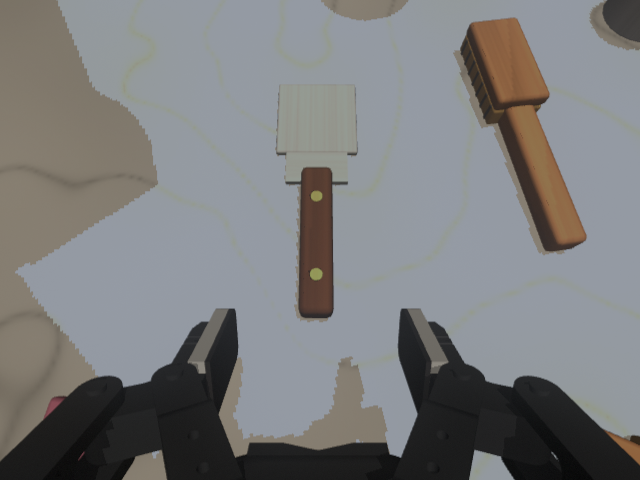

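```bash
python3 -m jog '[[[3,11,-14],[0,0,0],0.5],[[6,22,-28],[0,0,0],0.5],[[9,35,-45],[0,0,0],0.5],[[11,45,-58],[0,0,0],0.5],[[13,54,-70],[-0.4,-0.2,0],0.5],[[15,60,-77],[-0.8,-0.4,0.2],0.5],[[15,63,-82],[-0.8,-0.4,0.2],0.5],[[15,63,-82],[-0.8,-0.4,0.2],0.5]]' 60; python3 - <<'E'
from go import *
rel(*tgt((443.6,-266.7),76.7,38,-55,22))
E
```

```text
time_s: 4.97
eef_pos: [433.6, -318.7, 31.8]
ee_rot: [-0.196, 0.739, 0.592, 0.253]
force: [0.9, -0.1, -0.4]
grip_width: 0.5
t 4.97 to [ 430.9 -320.2   22. ] shift [-2.7 -1.5 -9.8] turn [ 0.8  0.4 -0.5] tool z [ 0.14  0.6  -0.79] grip 0.5 F [ 0.9 -0.1 -0.4]
```

```bash
python3 -m jog '[[[-2,0,-3],[0,0,0],0.5],[[-2,0,-6],[0.5,0.2,-0.3],0.5],[[-2,0,-8],[0.8,0.4,-0.5],0.5],[[-2,0,-9],[0.8,0.4,-0.5],0.5],[[-2,0,-9],[0.8,0.4,-0.5],0.5],[[-2,0,-9],[0.8,0.4,-0.5],0.5],[[-2,0,-9],[0.8,0.4,-0.5],0.5],[[-2,0,-9],[0.8,0.4,-0.5],0.5]]' 60; python3 - <<'E'
from go import *
p=capture("wrist"); C=cloud(p)
for d in cut_out(p,"server")[:1]:
    m=d["region"]&(p["z_map"]>0);P=C[m];print(d["p"],d["box"])
    H=P[(P[:,2]>12)&(P[:,2]<26)][:,:2];mm=H.mean(0);u=np.linalg.svd(H-mm,full_matrices=False)[2][0];u*=np.sign(u[1]);b=(H-mm)@[-u[1],u[0]]
    tip=((P[:,:2]-mm)@u).max();print("yaw",np.degrees(np.arctan2(u[1],u[0])),"origin from tip",mm+u*(tip-95)+np.mean(np.percentile(b,[2,98]))*np.array([-u[1],u[0]]))
rel(*tgt((443.6,-266.7),76.7,38,-55,22))
E
```

```text
time_s: 5.63
eef_pos: [431.4, -319.7, 22.4]
ee_rot: [-0.202, 0.742, 0.586, 0.256]
force: [0.1, -1.0, 0.8]
grip_width: 0.501
0.66 [255.2, 64.7, 382.2, 452.2]
yaw 76.63904205951502 origin from tip [ 443.78984204 -266.46987744]
t 5.73 to [ 430.9 -320.2   22. ] shift [-0.5 -0.6 -0.3] turn [-0.1 -0.   0. ] tool z [ 0.14  0.6  -0.79] grip 0.497 F [-0.5  0.1  0.2]
```

```bash
python3 -m jog '[[[0,0,0],[0,0,0],0.7],[[0,0,0],[0,0,0],0.85],[[0,0,0],[0,0,0],1],[[0,0,0],[0,0,0],1],[[0,0,0],[0,0,0],1],[[0,0,0],[0,0,0],1],[[0,0,0],[0,0,0],1],[[0,0,0],[0,0,0],1]]' 80
```

```text
time_s: 6.4
eef_pos: [431.5, -319.9, 22.6]
ee_rot: [-0.202, 0.742, 0.586, 0.256]
force: [-1.2, -2.1, 5.4]
grip_width: 0.233
```

```bash
python3 -m jog '[[[0,0,6],[0,0,0],1],[[0,0,15],[0,0,0],1],[[0,0,30],[0,0,0],1],[[0,0,50],[0,0,0],1],[[0,0,70],[0,0,0],1],[[0,0,85],[0,0,0],1],[[0,0,90],[0,0,0],1],[[0,0,90],[0,0,0],1]]' 80; python3 - <<'E'
from go import *
u=np.array([np.cos(np.radians(80.7)),np.sin(np.radians(80.7))])
rel(*tgt(np.array([503,168.5])-150*u,80.7,38,-55,22,pitch=10,zf=70))
rel(*tgt((443.7,-266.6),76.7,38,-55,22,zf=90))
E
```

```text
time_s: 7.07
eef_pos: [431.7, -319.9, 113.9]
ee_rot: [-0.201, 0.742, 0.587, 0.255]
force: [-1.0, 0.3, -1.6]
grip_width: 0.23
t 7.07 to [470.6 -29.2 101.2] shift [ 38.9 290.7 -12.7] turn [-9.7  2.   4. ] tool z [ 0.08  0.46 -0.88] grip 0.23 F [-1.   0.3 -1.6]
t 7.07 to [ 431.  -320.1  112. ] shift [-0.6 -0.2 -1.9] turn [0.1 0.1 0. ] tool z [ 0.14  0.6  -0.79] grip 0.23 F [-1.   0.3 -1.6]
```

```bash
python3 -m jog '[[[3,20,0],[0,0,0],1],[[8,60,0],[-2,0,1],1],[[13,100,0],[-4,0.5,2],1],[[19,140,0],[-6,1,3],1],[[25,180,0],[-8,1.5,4],1],[[30,220,-3],[-9.7,2,4],1],[[36,255,-8],[-9.7,2,4],1],[[39,280,-12],[-9.7,2,4],1]]' 80;python3 -m jog '[[[0,10,0],[0,0,0],1],[[0,10,0],[0,0,0],1],[[0,10,0],[0,0,0],1],[[0,10,0],[0,0,0],1],[[0,10,0],[0,0,0],1],[[0,10,0],[0,0,0],1],[[0,10,0],[0,0,0],1],[[0,10,0],[0,0,0],1]]' 80; cat >> go.py <<'E'
WIDE=np.array([503,168.5]); YAW=80.7
def held():
    """wrist-camera clouds in tray frame"""
    p=capture("wrist"); return p,cloud(p)
E
python3 - <<'E'
from go import *
u=np.array([np.cos(np.radians(80.7)),np.sin(np.radians(80.7))]);w=np.array([-u[1],u[0]])
rel(*tgt(WIDE-150*u,80.7,38,-55,22,pitch=10,zf=70))
p,C=held(); cv2.imwrite("pics/w2.png",p["color"])
d=C[...,:2]-WIDE; 
import fit
z=C[...,2]; o=np.array([562.2,158.8]); L=np.stack([(C[...,:2]-o)@u,(C[...,:2]-o)@w],-1)
k=(p["z_map"]>0)&(z>8)&(z<29)&(L[...,0]>-118)&(L[...,0]<73)&(abs(L[...,1])<122)
v,m=fit.fit(C[k][:,:2],[*o,np.radians(80.7)]);print("tray",v[:2],np.degrees(v[2]),m,k.sum(),"wide",v[:2]+60*np.array([-np.sin(v[2]),np.cos(v[2])]))
E
```

```text
time_s: 7.73
eef_pos: [469.7, -36.2, 99.7]
ee_rot: [-0.159, 0.739, 0.628, 0.185]
force: [0.4, 0.1, -1.9]
grip_width: 0.236
time_s: 8.4
eef_pos: [470.4, -30.1, 100.2]
ee_rot: [-0.158, 0.74, 0.627, 0.185]
force: [1.2, -0.3, -2.6]
grip_width: 0.234
t 8.4 to [470.6 -29.2 101.2] shift [0.2 0.9 1. ] turn [-0.2 -0.1  0.1] tool z [ 0.08  0.46 -0.88] grip 0.234 F [ 1.2 -0.3 -2.6]
tray [559.62066776 158.69213814] 80.88570897180536 1.8028649357652107 9646 wide [500.37820812 168.19639905]
```

View pics/w2.png

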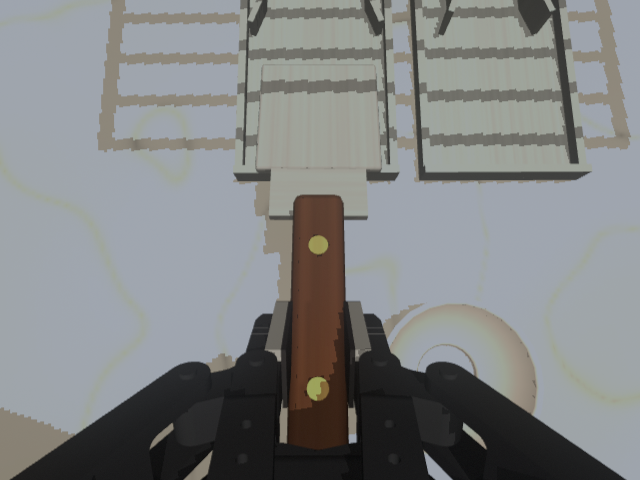

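```bash
cat > rel.py <<'E'
from go import *
def lat(o,yaw,wdt,tool,zmin=30,zmax=200):
    p=capture("wrist");C=cloud(p);u=np.array([np.cos(np.radians(yaw)),np.sin(np.radians(yaw))]);w=np.array([-u[1],u[0]])
    d=C[...,:2]-o;a=d@u;b=d@w;z=C[...,2];ok=p["z_map"]>0
    for lo,hi in((-95,-70),(-70,-40),(-40,-5),(25,50)):
        for zl,zh in((6,18),(18,30)):
            k=ok&(a>lo)&(a<hi)&(z>zl)&(z<zh)&(abs(b)<58)
            l,r=b[k&(b<-20)],b[k&(b>20)]
            if len(l)>15 and len(r)>15: print("walls",lo,zl,np.percentile(l,[5,50,95]).round(1),np.percentile(r,[5,50,95]).round(1),"mid",round((np.median(l)+np.median(r))/2,1))
    k=ok&(abs(b)<50)&(z>8)&(z<22)&(a<-90)&(a>-115)
    if k.sum()>20: print("lip a",np.percentile(a[k],[5,50,95]).round(1))
    for q in cut_out(p,tool)[:1]:
        m=q["region"]&ok;P=np.stack([a[m],b[m],z[m]],-1);
        t=P[:,0].max();print(tool,q["p"],"tip a",np.percentile(P[:,0],99.5).round(1))
        for lo,hi in((3,30),(30,60),(95,150)):
            s=P[(P[:,0]<t-lo)&(P[:,0]>t-hi)]
            if len(s): print(" from tip",lo,hi,"b",np.percentile(s[:,1],[2,98]).round(1),"mid",np.mean(np.percentile(s[:,1],[2,98])).round(1),"z",np.percentile(s[:,2],[5,50,95]).round(1),"slope",np.polyfit(s[:,0],s[:,2],1)[0].round(3))
E
python3 - <<'E'
from rel import *
lat([500.4,168.2],80.8,104,"server")
E
```

```text
walls -95 6 [-52.1 -49.5 -47.2] [46.6 48.8 51.3] mid -0.3
walls -70 6 [-52.  -49.3 -47.2] [46.7 48.8 51.5] mid -0.2
walls -40 6 [-52.  -49.3 -47.1] [46.7 48.7 51.4] mid -0.3
lip a [-102.9 -101.6  -92. ]
server 0.63 tip a -57.6
 from tip 3 30 b [-31.4  27.6] mid -1.9 z [55.7 58.  60.4] slope -0.175
 from tip 30 60 b [-31.2  27.8] mid -1.7 z [60.5 63.1 65.6] slope -0.175
 from tip 95 150 b [-11.5   8.7] mid -1.4 z [87.1 91.9 96.3] slope -0.178
```

```bash
cat >> go.py <<'E'
def ins(O,yaw,tip,tz,pitch,gx=-55,h=22,lean=38):
    u=np.array([np.cos(np.radians(yaw)),np.sin(np.radians(yaw))]);t=np.radians(pitch)
    rel(*tgt(np.array(O)+(tip-95*np.cos(t))*u,yaw,lean,gx,h,pitch=pitch,zf=tz+95*np.sin(t)))
E
python3 - <<'E'
from go import *
O=(501.8,169.7)
for a in((-10,20,6),(40,10,6),(94,9,6),(95,6,3),(95,4,0)): ins(O,80.8,*a)
E
```

```text
t 8.55 to [476.7  14.8  57.6] shift [  6.3  44.6 -42.7] turn [ 3.8 -0.7  0.1] tool z [ 0.08  0.52 -0.85] grip 0.236 F [-0.3 -0.3 -1. ]
t 8.55 to [484.7  64.2  47.6] shift [ 14.3  93.9 -52.7] turn [ 3.8 -0.7  0.1] tool z [ 0.08  0.52 -0.85] grip 0.236 F [-0.3 -0.3 -1. ]
t 8.55 to [493.3 117.5  46.6] shift [ 23.  147.2 -53.7] turn [ 3.8 -0.7  0.1] tool z [ 0.08  0.52 -0.85] grip 0.236 F [-0.3 -0.3 -1. ]
t 8.55 to [493.2 116.7  35.8] shift [ 22.8 146.5 -64.4] turn [ 6.7 -1.2  0.1] tool z [ 0.09  0.57 -0.82] grip 0.236 F [-0.3 -0.3 -1. ]
t 8.55 to [493.  115.4  26. ] shift [ 22.6 145.1 -74.3] turn [ 9.7 -1.7  0.1] tool z [ 0.1   0.61 -0.79] grip 0.236 F [-0.3 -0.3 -1. ]
```

```bash
python3 -m jog '[[[1,8,-8],[1,0,0],1],[[2,16,-16],[2,0,0],1],[[4,25,-25],[3,-0.4,0],1],[[5,34,-34],[3.8,-0.7,0.1],1],[[6,42,-40],[3.8,-0.7,0.1],1],[[6,44,-43],[3.8,-0.7,0.1],1],[[6,44,-43],[3.8,-0.7,0.1],1],[[6,44,-43],[3.8,-0.7,0.1],1]]' 80; python3 - <<'E'
from rel import *
lat([500.4,168.2],80.8,104,"server")
ins((501.8,169.7),80.8,-10,20,6)
ins((501.8,169.7),80.8,40,9,6)
E
```

```text
time_s: 9.22
eef_pos: [476.5, 14.5, 57.3]
ee_rot: [-0.179, 0.732, 0.623, 0.21]
force: [0.2, -1.0, -2.6]
grip_width: 0.234
walls -95 6 [-52.  -49.4 -47.3] [46.5 48.6 51.3] mid -0.4
walls -95 18 [-30.1 -23.3 -20.3] [20.4 23.1 29.5] mid -0.1
walls -70 6 [-52.  -49.3 -47.2] [46.6 48.7 51.4] mid -0.3
walls -70 18 [-30.6 -25.5 -20.6] [20.5 25.2 29.9] mid -0.2
walls -40 6 [-52.1 -49.3 -47.2] [46.6 48.7 51.4] mid -0.3
walls -40 18 [-30.7 -25.6 -20.6] [20.5 25.1 29.7] mid -0.3
walls 25 6 [-51.6 -47.2 -34.7] [34.2 46.8 51.2] mid -0.2
lip a [-102.9 -100.8  -93.9]
server 0.74 tip a -10.3
 from tip 3 30 b [-29.9  28.9] mid -0.5 z [22.3 23.9 25.4] slope -0.107
 from tip 30 60 b [-29.7  29.1] mid -0.3 z [25.2 26.9 28.7] slope -0.103
 from tip 95 150 b [-10.3   9.8] mid -0.2 z [46.9 50.2 53.1] slope -0.11
t 9.32 to [476.7  14.8  57.6] shift [ 0.   0.7 -0. ] turn [0. 0. 0.] tool z [ 0.08  0.52 -0.85] grip 0.229 F [ 0.5  1.3 -1.4]
t 9.32 to [484.7  64.2  46.6] shift [  8.   50.1 -11. ] turn [0. 0. 0.] tool z [ 0.08  0.52 -0.85] grip 0.229 F [ 0.5  1.3 -1.4]
```

```bash
python3 -m jog '[[[1,7,-2],[0,0,0],1],[[2,14,-4],[0,0,0],1],[[4,22,-6],[0,0,0],1],[[5,30,-8],[0,0,0],1],[[6.4,40,-9],[0,0,0],1],[[8,50,-9],[0,0,0],1],[[8,50,-9],[0,0,0],1],[[8,50,-9],[0,0,0],1]]' 80; python3 -m jog '[[[1,6,0],[0,0,0],1],[[2,12,0],[0,0,0],1],[[3.2,20,0],[0,0,0],1],[[4.5,28,0],[0,0,0],1],[[5.8,36,0],[0,0,0],1],[[7,44,0],[0,0,0],1],[[7.7,48,0],[0,0,0],1],[[7.7,48,0],[0,0,0],1]]' 80; python3 - <<'E'
from rel import *
lat([500.4,168.2],80.8,104,"server")
ins((501.8,169.7),80.8,89,9,6)
E
```

```text
time_s: 9.98
eef_pos: [484.3, 65.1, 48.3]
ee_rot: [-0.179, 0.732, 0.623, 0.21]
force: [0.6, 0.1, -1.1]
grip_width: 0.235
time_s: 10.65
eef_pos: [492.0, 113.4, 48.2]
ee_rot: [-0.179, 0.732, 0.623, 0.21]
force: [0.2, -0.3, -1.5]
grip_width: 0.236
walls -70 6 [-52.  -49.1 -47.2] [46.5 48.5 51.3] mid -0.3
walls -40 6 [-52.  -49.2 -47.2] [46.5 48.7 51.4] mid -0.3
walls 25 6 [-51.5 -37.5 -23.6] [24.6 37.2 50.9] mid -0.2
walls 25 18 [-29.9 -25.1 -20.5] [20.5 25.3 30.3] mid 0.1
server 0.68 tip a 81.2
 from tip 3 30 b [-51.4  51.5] mid 0.0 z [ 1.7  8.9 16.7] slope -0.154
 from tip 30 60 b [-51.7  51.2] mid -0.3 z [ 1.6  9.1 16.8] slope 0.065
 from tip 95 150 b [-51.2  50.7] mid -0.3 z [ 1.3  2.6 10.8] slope -0.072
t 10.75 to [492.5 112.6  46.6] shift [ 0.5  0.1 -1.7] turn [-0. -0.  0.] tool z [ 0.08  0.52 -0.85] grip 0.233 F [ 0.4 -0.3 -1.8]
```

```bash
python3 -m jog '[[[0.5,2.5,0],[0,0,0],1],[[1,4.5,-2],[0,0,0],1],[[1,4.5,-5],[1,-0.2,0],1],[[1,4,-8.5],[2,-0.4,0],1],[[1,3.5,-12],[3,-0.5,0],1],[[1,3,-15.5],[4,-0.7,0],1],[[0.8,2.5,-18.5],[5,-0.8,0],1],[[0.8,2,-21],[5.9,-1,0],1]]' 80; python3 -m jog '[[[0,0,0],[0,0,0],1],[[0,0,0],[0,0,0],1],[[0,0,0],[0,0,0],1],[[0,0,0],[0,0,0],1],[[0,0,0],[0,0,0],1],[[0,0,0],[0,0,0],1],[[0,0,0],[0,0,0],1],[[0,0,0],[0,0,0],1]]' 80; python3 - <<'E'
from rel import *
lat([500.4,168.2],80.8,104,"server")
ins((501.8,169.7),80.8,94,4.6,0)
p=capture("wrist");cv2.imwrite("pics/w3.png",p["color"])
E
```

```text
time_s: 11.42
eef_pos: [492.9, 114.3, 26.9]
ee_rot: [-0.211, 0.72, 0.612, 0.249]
force: [0.4, 0.3, -1.6]
grip_width: 0.234
time_s: 12.08
eef_pos: [492.9, 114.5, 27.3]
ee_rot: [-0.211, 0.72, 0.613, 0.248]
force: [0.4, 0.0, -1.8]
grip_width: 0.231
walls -70 6 [-52.  -49.3 -47.2] [46.4 48.5 51.3] mid -0.4
walls -70 18 [-23.7 -21.8 -20.2] [20.1 21.4 23. ] mid -0.2
walls -40 6 [-52.  -49.2 -47.2] [46.5 48.6 51.4] mid -0.3
walls 25 6 [-51.1 -34.8 -21.1] [21.1 34.4 50.7] mid -0.2
lip a [-100.   -98.5  -97.6]
server 0.95 tip a 84.5
 from tip 3 30 b [-30.2  28.9] mid -0.6 z [6.9 7.7 8.6] slope -0.003
 from tip 30 60 b [-29.8  28.7] mid -0.5 z [6.8 7.8 8.7] slope 0.007
 from tip 95 150 b [-10.3   9.5] mid -0.4 z [21.3 22.8 24. ] slope -0.004
t 12.18 to [492.8 114.4  26.6] shift [-0.1  0.  -0.7] turn [0. 0. 0.] tool z [ 0.1   0.61 -0.79] grip 0.238 F [-0.4  0.1 -1.2]
```

View pics/w3.png

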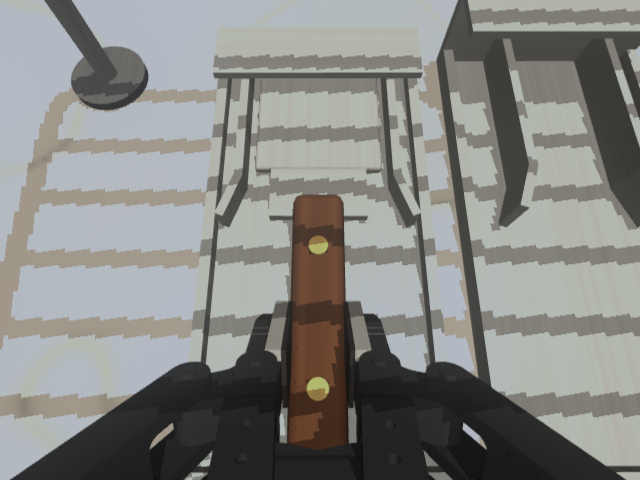

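```bash
python3 -m jog '[[[0,0,0],[0,0,0],0.7],[[0,0,0],[0,0,0],0.6],[[0,0,0],[0,0,0],0.52],[[0,0,0],[0,0,0],0.52],[[-0.5,-3,4],[0,0,0],0.52],[[-2,-12,16],[0,0,0],0.52],[[-4,-24,32],[0,0,0],0.52],[[-7,-42,55],[0,0,0],0.52]]' ; python3 - <<'E'
from rel import *
lat([500.4,168.2],80.8,104,"server")
E
```

```text
time_s: 12.9
eef_pos: [484.9, 72.6, 82.3]
ee_rot: [-0.212, 0.72, 0.613, 0.247]
force: [0.6, 0.1, 0.4]
grip_width: 0.475
walls -95 6 [-52.1 -50.2 -47.4] [46.6 49.3 51.6] mid -0.4
walls -70 6 [-52.1 -49.3 -47.2] [46.6 48.8 51.4] mid -0.3
walls -40 6 [-52.  -49.2 -47.2] [46.6 48.7 51.4] mid -0.3
walls 25 6 [-51.3 -34.7 -21.1] [21.  34.3 50.8] mid -0.2
lip a [-102.7  -99.7  -91.7]
server 0.9 tip a 51.6
 from tip 3 30 b [-29.9  28.7] mid -0.6 z [6.4 7.5 8.4] slope 0.006
 from tip 30 60 b [-22.5  21.4] mid -0.6 z [ 6.1  8.  22.9] slope -0.645
 from tip 95 150 b [-10.8  10.2] mid -0.3 z [19.2 22.1 23.3] slope 0.021
```

```bash
python3 - <<'E'
from go import *
p=capture("wrist");C=cloud(p);z=C[...,2]
u=np.array([np.cos(np.radians(80.8)),np.sin(np.radians(80.8))]);w=np.array([-u[1],u[0]]);d=C[...,:2]-[500.4,168.2];a=d@u;b=d@w
k=(p["z_map"]>0)&(abs(b)<8)&(z>18)&(z<28)&(a>-115)&(a<20);print("server handle a",np.percentile(a[k],[.5,99.5]))
rel(*tgt((607,-254),85.3,38,-55,22,back=120))
E
```

```text
server handle a [-94.45617862   7.92663001]
t 13.05 to [ 596.4 -382.4  116.6] shift [ 109.8 -453.7   33.1] turn [0.1 0.2 4.6] tool z [ 0.05  0.61 -0.79] grip 0.48 F [-0.   0.8 -0.5]
```

```bash
python3 -m jog '[[[-4,-24,30],[0,0,0],0.5],[[0,-60,45],[0,0,1],0.5],[[10,-100,50],[0,0,2],0.5],[[22,-140,50],[0,0,3],0.5],[[34,-180,50],[0,0,4],0.5],[[46,-218,50],[0,0,4.6],0.5],[[58,-256,50],[0,0,4.6],0.5],[[70,-294,50],[0,0,4.6],0.5]]' && python3 -m jog '[[[10,-38,0],[0,0,0],0.5],[[20,-76,0],[0,0,0],0.5],[[30,-112,-6],[0,0,0],0.5],[[37,-140,-12],[0,0,0],0.5],[[40,-160,-17],[0,0,0],0.5],[[40,-160,-17],[0,0,0],0.5],[[40,-160,-17],[0,0,0],0.5],[[40,-160,-17],[0,0,0],0.5]]'; python3 - <<'E'
from go import *
p=capture("wrist"); cv2.imwrite("pics/w4.png",p["color"]);C=cloud(p)
for d in cut_out(p,"brush")[:3]:
    m=d["region"]&(p["z_map"]>0);P=C[m];P=P[P[:,2]>3];print(d["p"],d["box"])
    c=P[:,:2].mean(0);k=(P[:,2]>13)&(P[:,2]<26)
    u=np.linalg.svd(P[:,:2]-c,full_matrices=False)[2][0];u*=np.sign(u[1])
    H=P[k&((P[:,:2]-c)@u<-5)][:,:2];mm=H.mean(0);u=np.linalg.svd(H-mm,full_matrices=False)[2][0];u*=np.sign(u[1]);a=(P[:,:2]-mm)@u;b=(H-mm)@[-u[1],u[0]]
    e=np.percentile(a,[.5,99.5]);print("yaw",np.degrees(np.arctan2(u[1],u[0])),"origin",mm+u*e.mean()+np.mean(np.percentile(b,[2,98]))*np.array([-u[1],u[0]]),np.ptp(e),np.percentile(b,[2,98]))
rel(*tgt((607,-254),85.3,38,-55,22))
E
```

```text
time_s: 13.72
eef_pos: [556.2, -222.7, 131.2]
ee_rot: [-0.221, 0.695, 0.641, 0.24]
force: [0.5, -0.5, 0.3]
grip_width: 0.5
time_s: 14.38
eef_pos: [596.2, -380.4, 114.7]
ee_rot: [-0.221, 0.695, 0.641, 0.24]
force: [-0.5, -0.3, 0.6]
grip_width: 0.502
0.74 [285.8, 62.8, 348.5, 315.4]
yaw 85.32366210702385 origin [ 605.05531779 -258.7384026 ] 187.13038005287507 [-10.55296283  10.47858367]
0.64 [178.3, 463.7, 190.2, 479.4]<stdin>:7: RuntimeWarning: Mean of empty slice.
  ret = um.true_divide(
Traceback (most recent call last):
IndexError: index 0 is out of bounds for axis 0 with size 0
```

View pics/w4.png

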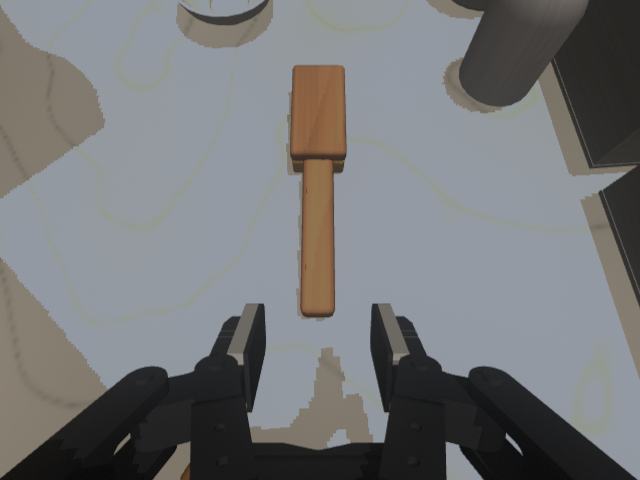

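```bash
python3 - <<'E'
from go import *
rel(*tgt((605.1,-258),85.3,38,-55,22))
E
python3 -m jog '[[[0,0,0],[0,0,0],0.5],[[0,0,0],[0,0,0],0.5],[[0,0,0],[0,0,0],0.5],[[0,0,0],[0,0,0],0.5],[[0,0,0],[0,0,0],0.5],[[0,0,0],[0,0,0],0.5],[[0,0,0],[0,0,0],0.5],[[0,0,0],[0,0,0],0.5]]'
python3 - <<'E'
from go import *
p=capture("wrist"); C=cloud(p)
d=cut_out(p,"brush")[0];m=d["region"]&(p["z_map"]>0);P=C[m];print(d["p"],d["box"])
u=np.array([np.cos(np.radians(85.3)),np.sin(np.radians(85.3))]);w=np.array([-u[1],u[0]]);a=(P[:,:2]-[605.1,-258])@u;b=(P[:,:2]-[605.1,-258])@w;z=P[:,2]
print("handle a",np.percentile(a[(z>10)],[.2,99.8]),"head start",np.percentile(a[z>26],[1,99.5]),"b",np.percentile(b[(a<0)&(z>13)],[2,98]),"head b",np.percentile(b[z>26],[2,98]))
rel(*tgt((605.1,-258),85.3,38,-55,22))
E
```

```text
t 14.48 to [ 600.6 -312.8   22. ] shift [  4.3  67.5 -93.8] turn [-0.   0.  -0.2] tool z [ 0.05  0.61 -0.79] grip 0.501 F [-0.4 -0.2  0.2]
time_s: 15.15
eef_pos: [595.9, -381.6, 115.2]
ee_rot: [-0.221, 0.695, 0.641, 0.24]
force: [0.2, -0.2, 0.3]
grip_width: 0.498
0.77 [290.1, 64.4, 347.4, 313.9]
handle a [-94.33228077  93.29910509] head start [17.09852815 93.05578222] b [-10.54648718  10.21805251] head b [-17.7561452   17.75977776]
t 15.25 to [ 600.6 -312.8   22. ] shift [  4.7  68.8 -93.2] turn [-0.   0.  -0.1] tool z [ 0.05  0.61 -0.79] grip 0.502 F [ 0.  -0.5  0.1]
```

```bash
python3 -m jog '[[[1,11,-15],[0,0,0],0.5],[[2,24,-33],[0,0,0],0.5],[[3,38,-52],[0,0,0],0.5],[[4,50,-68],[0,0,0],0.5],[[4.5,60,-82],[0,0,0],0.5],[[4.7,66,-90],[0,0,0],0.5],[[4.7,68.5,-92.5],[0,0,0],0.5],[[4.7,68.5,-92.5],[0,0,0],0.5]]' 80; python3 -m jog '[[[0,0,0],[0,0,0],0.5],[[0,0,0],[0,0,0],0.5],[[0,0,0],[0,0,0],0.7],[[0,0,0],[0,0,0],0.85],[[0,0,0],[0,0,0],1],[[0,0,0],[0,0,0],1],[[0,0,0],[0,0,0],1],[[0,0,0],[0,0,0],1]]' 80;  python3 -m jog '[[[0,0,0],[0,0,0],1],[[0,0,5],[0,0,0],1],[[0,0,15],[0,0,0],1],[[0,0,30],[0,0,0],1],[[0,0,50],[0,0,0],1],[[0,0,70],[0,0,0],1],[[0,0,90],[0,0,0],1],[[0,0,90],[0,0,0],1]]' 80; python3 - <<'E'
from go import *
O=(620,151.5)
u=np.array([np.cos(np.radians(80.8)),np.sin(np.radians(80.8))])
N=np.array([500.4,168.2])+120*np.array([u[1],-u[0]]); print("narrow centre",N)
ins(N,80.8,-60,60,10)
E
```

```text
time_s: 15.92
eef_pos: [600.6, -312.8, 22.6]
ee_rot: [-0.221, 0.695, 0.641, 0.24]
force: [0.6, -0.7, -0.6]
grip_width: 0.496
time_s: 16.58
eef_pos: [600.8, -313.9, 23.6]
ee_rot: [-0.22, 0.695, 0.641, 0.24]
force: [-0.5, -3.6, 5.0]
grip_width: 0.234
time_s: 17.25
eef_pos: [601.7, -313.9, 118.2]
ee_rot: [-0.217, 0.695, 0.643, 0.24]
force: [0.3, -1.0, -0.7]
grip_width: 0.233
narrow centre [618.85635181 149.01425748]
t 17.25 to [586.3 -52.3 107.7] shift [-15.5 261.6 -10.5] turn [-9.6  1.6 -4.6] tool z [ 0.08  0.46 -0.88] grip 0.233 F [ 0.3 -1.  -0.7]
```

```bash
python3 -m jog '[[[-1,20,0],[0,0,0],1],[[-3,55,0],[-2,0,-1],1],[[-5,95,0],[-4,0.5,-2],1],[[-8,135,0],[-6,1,-3],1],[[-10,175,0],[-8,1.3,-4],1],[[-12,215,-3],[-9.6,1.6,-4.6],1],[[-15,245,-8],[-9.6,1.6,-4.6],1],[[-15.5,261,-10],[-9.6,1.6,-4.6],1]]' 80;python3 -m jog '[[[0,0,0],[0,0,0],1],[[0,0,0],[0,0,0],1],[[0,0,0],[0,0,0],1],[[0,0,0],[0,0,0],1],[[0,0,0],[0,0,0],1],[[0,0,0],[0,0,0],1],[[0,0,0],[0,0,0],1],[[0,0,0],[0,0,0],1]]' 80; python3 - <<'E'
from rel import *
N=[618.9,149]
lat(N,80.8,104,"brush"); ins(N,80.8,-60,60,10)
p=capture("wrist");cv2.imwrite("pics/w5.png",p["color"])
E
```

```text
time_s: 17.92
eef_pos: [583.8, -48.0, 102.4]
ee_rot: [-0.162, 0.738, 0.628, 0.183]
force: [-1.0, 0.4, -1.9]
grip_width: 0.232
time_s: 18.58
eef_pos: [585.1, -52.4, 102.7]
ee_rot: [-0.161, 0.74, 0.627, 0.184]
force: [-0.2, -0.2, -1.5]
grip_width: 0.23
walls -95 6 [-52.1 -49.4 -47.2] [46.7 48.9 51.4] mid -0.3
walls -70 6 [-51.9 -49.3 -47.1] [46.7 48.9 51.5] mid -0.2
walls -40 6 [-51.9 -49.2 -47.1] [46.7 48.9 51.4] mid -0.2
lip a [-102.8 -100.7  -92.8]
brush 0.76 tip a -56.8
 from tip 3 30 b [-28.   31.3] mid 1.6 z [1.7 2.5 3.9] slope -0.006
 from tip 30 60 b [-27.8  32.3] mid 2.3 z [ 2.  78.7 79.6] slope -3.099
 from tip 95 150 b [-17.1  20.3] mid 1.6 z [80.3 88.7 92.4] slope 0.029
t 18.68 to [586.3 -52.3 107.7] shift [ 1.2 -0.1  5. ] turn [-0.3 -0.3  0.1] tool z [ 0.08  0.46 -0.88] grip 0.232 F [ 0.2  0.4 -1.7]
```

View pics/w5.png

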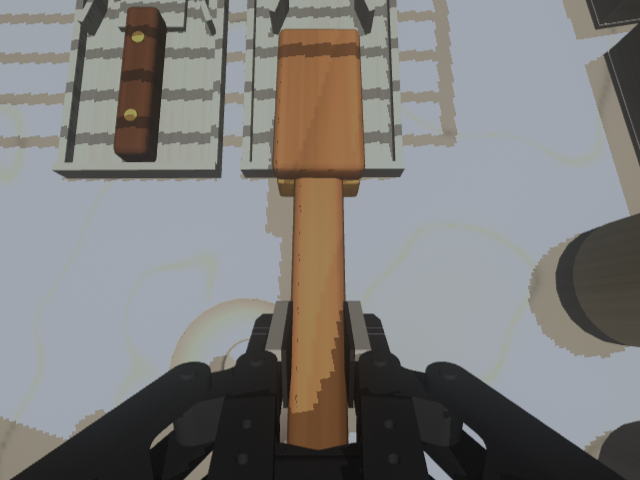

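```bash
cat > bm.py <<'E'
from go import *
def brush(N,yaw,zmin):
    p=capture("wrist");C=cloud(p);u=np.array([np.cos(np.radians(yaw)),np.sin(np.radians(yaw))]);w=np.array([-u[1],u[0]])
    d=C[...,:2]-N;a=d@u;b=d@w;z=C[...,2];q=cut_out(p,"brush")[0]
    m=q["region"]&(p["z_map"]>0)&(z>zmin)&(abs(b)<30);P=np.stack([a[m],b[m],z[m]],-1)
    t=np.percentile(P[:,0],99.7);print("p",q["p"],"tip a",t.round(1))
    for lo,hi in((3,30),(30,60),(95,140)):
        s=P[(P[:,0]<t-lo)&(P[:,0]>t-hi)];s=s[s[:,2]>np.median(s[:,2])-8];e=np.percentile(s[:,1],[2,98]);f=np.polyfit(s[:,0],s[:,2],1)
        print(lo,"b",e.round(1),"mid",e.mean().round(1),"z at tip",np.polyval(f,t).round(1),"slope",f[0].round(3))
E
python3 - <<'E'
from bm import *
brush([618.9,149],80.8,40)
for x in((-25,26,6),(40,11,6),(94,9,6),(94,4.6,0)): ins([618.9,149],80.8,*x)
E
```

```text
p 0.6 tip a -56.3
3 b [-17.3  20.4] mid 1.5 z at tip 79.7 slope -0.175
30 b [-17.1  20.5] mid 1.7 z at tip 79.8 slope -0.172
95 b [-8.3 12.1] mid 1.9 z at tip 71.0 slope -0.177
t 18.83 to [591.4 -20.7  63.6] shift [  6.4  31.4 -39.2] turn [ 3.6 -1.   0.1] tool z [ 0.08  0.52 -0.85] grip 0.234 F [-0.1 -0.6 -1.4]
t 18.83 to [601.8  43.5  48.6] shift [ 16.7  95.6 -54.2] turn [ 3.6 -1.   0.1] tool z [ 0.08  0.52 -0.85] grip 0.234 F [-0.1 -0.6 -1.4]
t 18.83 to [610.4  96.8  46.6] shift [ 25.4 148.9 -56.2] turn [ 3.6 -1.   0.1] tool z [ 0.08  0.52 -0.85] grip 0.234 F [-0.1 -0.6 -1.4]
t 18.83 to [609.9  93.7  26.6] shift [ 24.9 145.8 -76.1] turn [ 9.5 -2.   0. ] tool z [ 0.1   0.61 -0.79] grip 0.234 F [-0.1 -0.6 -1.4]
```

```bash
python3 -m jog '[[[1,5,-7],[1,-0.2,0],1],[[2.5,11,-15],[2,-0.5,0],1],[[4,17,-23],[3,-0.8,0],1],[[5.5,24,-31],[3.6,-1,0.1],1],[[7,32,-39],[3.6,-1,0.1],1],[[7,32,-39],[3.6,-1,0.1],1],[[7,32,-39],[3.6,-1,0.1],1],[[7,32,-39],[3.6,-1,0.1],1]]' 80; python3 - <<'E'
from bm import *
brush([618.9,149],80.8,30)
for x in((40,12,6),(89,12,6),(94,5.6,0)): ins([619.6,149.5],80.8,*x)
E
```

```text
time_s: 19.5
eef_pos: [592.3, -20.1, 64.0]
ee_rot: [-0.178, 0.732, 0.624, 0.21]
force: [0.4, 0.9, -1.7]
grip_width: 0.233
p 0.57 tip a -22.5
3 b [-19.3  18.6] mid -0.4 z at tip 50.6 slope -0.108
30 b [-19.2  18.6] mid -0.3 z at tip 50.6 slope -0.108
95 b [-10.3  10.2] mid -0.1 z at tip 41.7 slope -0.113
t 19.6 to [602.5  44.   49.6] shift [ 10.1  64.4 -14.7] turn [ 0.   0.1 -0. ] tool z [ 0.08  0.52 -0.85] grip 0.231 F [ 0.1 -0.2 -1.3]
t 19.6 to [610.3  92.4  49.6] shift [ 18.  112.7 -14.7] turn [ 0.   0.1 -0. ] tool z [ 0.08  0.52 -0.85] grip 0.231 F [ 0.1 -0.2 -1.3]
t 19.6 to [610.6  94.2  27.6] shift [ 18.3 114.6 -36.6] turn [ 6.  -0.9 -0. ] tool z [ 0.1   0.61 -0.79] grip 0.231 F [ 0.1 -0.2 -1.3]
```

```bash
python3 -m jog '[[[1.2,8,-2],[0,0,0],1],[[2.5,16,-5],[0,0,0],1],[[4,25,-8],[0,0,0],1],[[5.5,35,-11],[0,0,0],1],[[7,45,-13.5],[0,0,0],1],[[8.8,56,-15],[0,0,0],1],[[10.1,64,-15],[0,0,0],1],[[10.1,64,-15],[0,0,0],1]]' 80; python3 -m jog '[[[1,6,0],[0,0,0],1],[[2,12,0],[0,0,0],1],[[3.2,20,0],[0,0,0],1],[[4.5,28,0],[0,0,0],1],[[5.8,36,0],[0,0,0],1],[[7,44,0],[0,0,0],1],[[7.8,48,0],[0,0,0],1],[[7.8,48,0],[0,0,0],1]]' 80; python3 - <<'E'
from bm import *
brush([618.9,149],80.8,15)
for x in((94,11,6),(94,5.6,0)): ins([619.6,149.5],80.8,*x)
E
```

```text
time_s: 20.27
eef_pos: [602.1, 45.9, 48.7]
ee_rot: [-0.179, 0.731, 0.624, 0.21]
force: [0.8, 1.0, -2.1]
grip_width: 0.232
time_s: 20.93
eef_pos: [609.9, 93.0, 48.8]
ee_rot: [-0.179, 0.731, 0.624, 0.21]
force: [0.1, 0.2, -2.6]
grip_width: 0.231Traceback (most recent call last):
  File "<stdin>", line 2, in <module>
  File "bm.py", line 4, in brush
    d=C[...,:2]-N;a=d@u;b=d@w;z=C[...,2];q=cut_out(p,"brush")[0]
                                           ~~~~~~~~~~~~~~~~~~^^^
IndexError: list index out of range
```

```bash
python3 -m jog '[[[0.5,2.5,0],[0,0,0],1],[[0.8,4,-2],[0,0,0],1],[[0.8,4,-5],[1,-0.2,0],1],[[0.8,3.5,-8.5],[2,-0.4,0],1],[[0.8,3,-12],[3,-0.5,0],1],[[0.8,2.5,-15.5],[4,-0.7,0],1],[[0.8,2,-18.5],[5,-0.8,0],1],[[0.8,1.7,-20.8],[6,-1,0],1]]' 80; python3 -m jog '[[[0,0,0],[0,0,0],1],[[0,0,0],[0,0,0],1],[[0,0,0],[0,0,0],1],[[0,0,0],[0,0,0],1],[[0,0,0],[0,0,0],1],[[0,0,0],[0,0,0],1],[[0,0,0],[0,0,0],1],[[0,0,0],[0,0,0],1]]' 80; python3 - <<'E'
from rel import *
N=[618.9,149]
lat(N,80.8,104,"brush") 
ins([619.6,149.5],80.8,94,5.6,0)
p=capture("wrist");cv2.imwrite("pics/w6.png",p["color"])
E
```

```text
time_s: 21.7
eef_pos: [610.7, 93.3, 27.5]
ee_rot: [-0.212, 0.719, 0.613, 0.249]
force: [-5.6, -9.5, 25.1]
grip_width: 0.231
time_s: 22.37
eef_pos: [610.8, 93.7, 28.0]
ee_rot: [-0.211, 0.72, 0.613, 0.249]
force: [0.1, -0.2, -1.6]
grip_width: 0.232
walls -70 6 [-52.1 -49.2 -47.2] [46.6 48.5 51.4] mid -0.3
walls -70 18 [-23.2 -21.5 -20.1] [20.2 21.5 23.2] mid 0.0
walls -40 6 [-52.  -49.2 -47.1] [46.6 48.6 51.4] mid -0.3
walls 25 6 [-51.8 -48.2 -23.7] [23.2 47.8 51.3] mid -0.2
walls 25 18 [-27.4 -25.1 -23.5] [23.2 24.8 27. ] mid -0.2
lip a [-101.7  -99.5  -97.6]
brush 0.56 tip a 87.5
 from tip 3 30 b [-19.6  18.9] mid -0.4 z [29.2 30.4 31.3] slope -0.025
 from tip 30 60 b [-19.5  18.6] mid -0.4 z [29.4 30.5 31.3] slope 0.013
 from tip 95 150 b [-10.5  10.4] mid -0.1 z [20.2 22.4 23.5] slope -0.008
t 22.47 to [610.6  94.2  27.6] shift [-0.1  0.6 -0.4] turn [-0.1  0.1 -0. ] tool z [ 0.1   0.61 -0.79] grip 0.226 F [ 0.3 -0.1 -1.3]
```

View pics/w6.png

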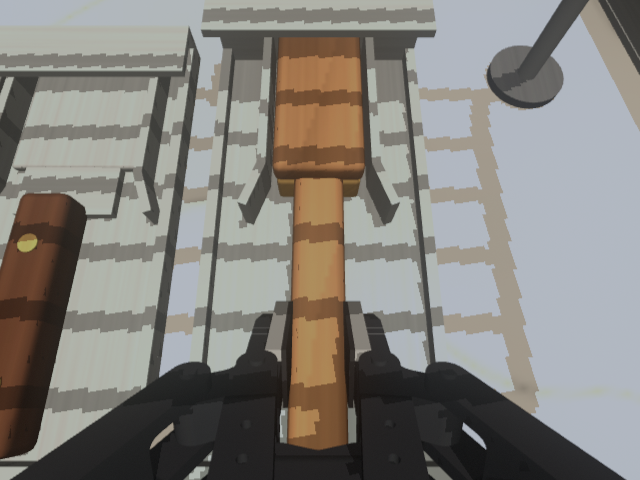

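Brush is flat, centred and under the strip. Release and withdraw.

```bash
python3 -m jog '[[[0,0,0],[0,0,0],0.7],[[0,0,0],[0,0,0],0.6],[[0,0,0],[0,0,0],0.52],[[0,0,0],[0,0,0],0.52],[[-0.5,-3,4],[0,0,0],0.52],[[-2,-12,16],[0,0,0],0.52],[[-4,-24,32],[0,0,0],0.52],[[-7,-42,55],[0,0,0],0.52]]' ; python3 -m jog '[[[-2,-12,16],[0,0,0],0.5],[[-4,-24,32],[0,0,0],0.5],[[-6,-36,47],[0,0,0],0.5],[[-6,-36,47],[0,0,0],0.5],[[-6,-36,47],[0,0,0],0.5],[[-6,-36,47],[0,0,0],0.5],[[-6,-36,47],[0,0,0],0.5],[[-6,-36,47],[0,0,0],0.5]]'; python3 - <<'E'
from go import *
p=capture("wrist");cv2.imwrite("pics/w7.png",p["color"]);C=cloud(p);z=C[...,2]
u=np.array([np.cos(np.radians(80.8)),np.sin(np.radians(80.8))]);w=np.array([-u[1],u[0]])
for n,o in(("brush",[618.9,149]),("server",[500.4,168.2])):
    d=C[...,:2]-o;a=d@u;b=d@w
    k=(p["z_map"]>0)&(abs(b)<16)&(z>17)&(z<28)&(a>-115)&(a<3)
    A,B,Z=a[k],b[k],z[k];f=np.polyfit(A,B,1);g=np.polyfit(A,Z,1)
    print(n,"handle a",np.percentile(A,[.5,99.5]).round(1),"b",np.percentile(B,[2,98]).round(1),"yaw",f[0].round(3),"pitch",g[0].round(3),"roll",np.polyfit(B[abs(B)<9],Z[abs(B)<9],1)[0].round(3),"top z",np.median(Z).round(1))
s=sensors.sense();print(s["time_s"],s["eef_pos"],s["force"])
t=capture("top")
for q in["shaker","oil","mill","dish","can","cutter"]:
    for d in place_of(t,q)[:1]: print(q,np.round(d["p"],2),np.round(pt(t,*d["centre"],0)))
E
```

```text
time_s: 23.18
eef_pos: [602.9, 51.4, 83.4]
ee_rot: [-0.212, 0.719, 0.613, 0.248]
force: [-0.2, 0.2, -0.4]
grip_width: 0.478
time_s: 23.85
eef_pos: [597.5, 16.2, 129.2]
ee_rot: [-0.212, 0.719, 0.613, 0.248]
force: [0.1, -0.3, -0.8]
grip_width: 0.502
brush handle a [-94.4   2.6] b [-10.3  10.5] yaw -0.005 pitch 0.005 roll 0.001 top z 22.2
server handle a [-94.6   2.2] b [-11.3   9. ] yaw -0.005 pitch 0.005 roll 0.002 top z 22.2
23.9 [597.5202984   16.16988055 129.32045284] [ 0.39794437 -0.68374107  0.23038897]
shaker 0.92 [ 765. -170.    0.]
oil 0.68 [435. 446.   0.]
mill 0.97 [678. 356.  -0.]
dish 0.46 [535. -67.   0.]
can 0.93 [771. -51.   0.]
cutter 0.57 [558. 481.   0.]
```

View pics/w7.png

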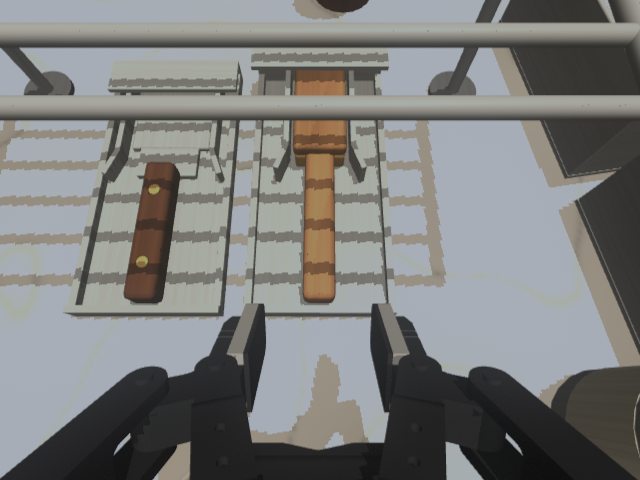

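```bash
python3 -c "
from rig import ctrl; print(ctrl.finish_job())"
```

```text
the job is handed in; nothing more can be done
None
```

Both tools are put away and the job is handed in at about 24 s of the 72 s allowed. `finish_job` gave no verdict, so what follows rests on my own last checks. I gripped each tool by the handle with the gripper leaned back 38°. Each went in nose-down under its strip, was laid flat, released, and the gripper withdrawn along its slant.

- **Choice of brush:** I took the larger of the two orange brushes and left the pink one and the small orange one alone.
- **Final position:** Seen from the wrist camera, each handle's rear end is at −94.5 mm, so both origins are within about 1 mm of the tray centre lengthwise. Sideways the offset from the floor centre is about 1 mm or less.
- **Final attitude:** Each tool is turned about 0.005 rad from its tray and tilted about 0.005 rad. The handle tops are at z ≈ 22 mm; 24 mm would be expected, and the table itself read about 0.7 mm low. The last picture shows both heads under their strips, and the gripper touches nothing.
- **Forces:** The highest force I read was about 27 N, for a moment as the brush reached the tray floor. I saw no contact with the rack.
- **Bystanders:** They read within about 8 mm of where they started, except the dish. It read 14 mm off in a weak detection (confidence 0.46), partly hidden by the arm, and I saw no sign that it was touched.
- **Disagreement between cameras:** The top, scene and wrist cameras differed by 2 to 4 mm, and by about 4 mm on the brush's lengthwise position. I used the wrist camera's values.

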